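# Load the last bottle into the marking fixture

### The job

Load the black bottle that stands alone on the bench into the narrow open place in the middle of the bottle row in the aluminium marking fixture: stand it on the plate in front of the row and slide it in upright, so that its neighbours move apart against the sprung clamp without tipping. Press it home against the steel back rail with a firm but gentle push of about 10 newtons, never 20 or more on the rail or on a neighbour, and let go. Leave the row closed up, every bottle standing upright on the plate against the rail, and the other things on the bench where they are.

Things in the scene. Friction and masses are not known exactly. Their poses are not given: they have to be found in the camera images.
- bottle_mid (a point): Centre (half-way up, 57 mm above its foot) of the loose bottle to be loaded; z along its axis, up. Black, slick lacquer, round, 114 mm tall: body 40 mm in diameter, straight up to 56 mm above the foot, then a domed shoulder up to 73 mm and a red-capped neck 24 mm in diameter from there to the top: grip it there, firmly. 0.15 to 0.27 kg. Stands alone on the bench at the right.
- n1: Bottle of the row, just like the loose one (40 mm in diameter, 114 mm tall), the leftmost (+y end), next to the end stop. Loose, standing on the plate. Origin: centre of its foot, z up.
- n2: Second bottle of the row, same kind, on the left of the open place.
- n3: Third bottle of the row, same kind, on the right of the open place. The open place between n2 and n3 is only about 19 to 24 mm wide, narrower than the 40 mm bottle, which goes in by pushing them apart; between their necks there are some 35 to 40 mm.
- n4: Fourth bottle of the row, same kind, rightmost, next to the sprung clamp.
- fixture: Fixture screwed to the bench: aluminium plate 10 mm thick, x -105 to +60, y -210 to +130 mm in its own frame. Origin at bench level under the line of the seated row; x points to the back rail, y along the row to the end stop, z up. Faces at x = 0: fixed end stop (70 mm high) y = +100 mm, relaxed clamp jaw y = -86 mm; both lean 12 deg to the rail. The plate is free in front of the row (x under -25).
- place (a point): Where the loaded bottle's foot centre ends: on the plate's top (10 mm above the bench), at x = 0, y = 0 of the fixture, axes as the fixture's. Bottles seated on the rail have their axes at x = 0. The full row of five is packed tight from the end stop on at 40 mm pitch, with the jaw pushed back 14 mm.
- rail: Steel back rail (datum) on the fixture, 12 mm thick, 210 mm long, its top 55 mm above the bench. Origin: on its front face (towards the row), bottom edge on the plate, mid-length; x, y, z as the fixture's. The bottles' backs seat on this face. Rigid.
- clamp (a joint): Travel of the sprung clamp jaw (grey, 46 mm wide, its top 70 mm above the bench) at the right end of the row, m: 0 relaxed against its stop, growing as the jaw is pushed back in the fixture's -y direction, at most 0.035. Its spring pushes the row together with about 3 N at 0 and 6 N at 0.014.
- tape: Roll of brown tape lying flat on the bench, 80 mm across, 24 mm high; to be left alone. Origin: centre of its underside.
- gauge: Focus gauge: steel foot 40 x 28 mm with an aluminium pin, 82 mm tall; to be left alone. Origin: centre of its underside.
- tray: Empty blue tray, 200 x 140 mm, 45 mm high; to be left alone. Origin: centre of its underside.
- driver: Screwdriver lying on the bench at the right, red handle, about 200 mm long; to be left alone.

How it is judged (in metres and radians):
On the way, in this order (a step that is already met when the one before it is completed fails the run):
1. the bottle stands upright on the plate in the mouth of the gap, between its two neighbours' fronts, not yet in line (x of bottle_mid in the frame of fixture between -0.055 and -0.006 m and y of bottle_mid in the frame of fixture between -0.012 and 0.022 m and height (world z) of bottle_mid below 0.075 m and angle between bottle_mid's own z axis and vertical below 0.15 rad), for 0.1 s.
2. the bottle is pressed home: it bears on the back rail with at least 4 N (contact force between bottle and rail above 4 N and height (world z) of bottle_mid below 0.072 m and angle between bottle_mid's own z axis and vertical below 0.1 rad), for 0.2 s.
At the end, for the whole second after the job is handed in: The bottle stands upright (3 deg) and still on the plate between n2 and n3, axis within 2.5 mm of the seated line and 5 mm of its place along the row; row closed up (neighbouring axes under 43 mm apart), all its bottles upright (3.5 deg) and no more than 6 mm in front of the seated line (x of bottle_mid in the frame of fixture between -0.0025 and 0.0025 m and y of bottle_mid in the frame of fixture between -0.005 and 0.005 m and height (world z) of bottle_mid below 0.069 m and angle between bottle_mid's own z axis and vertical below 0.05 rad and linear speed of bottle below 0.01 m/s and horizontal distance between each of n2, n3 and bottle_mid below 0.043 m and horizontal distance between n1 and n2 below 0.043 m and horizontal distance between n3 and n4 below 0.043 m and x of each of n1, n2, n3, n4 in the frame of fixture above -0.006 m and angle between each of n1, n2, n3, n4's own z axis and vertical below 0.06 rad); the robot touches nothing.
It fails at once if a bottle of the row tipped by more than 12 degrees (angle between any of n1, n2, n3, n4's own z axis and vertical above 0.21 rad).
It fails at once if the bottle pressed on the rail or on a neighbour with more than 22 N (contact force between bottle and rail above 22 N or contact force between bottle and n2 above 22 N or contact force between bottle and n3 above 22 N).
It fails at once if the loose bottle tipped by more than 30 degrees (angle between bottle_mid's own z axis and vertical above 0.52 rad).
It fails at once if another thing on the bench moved by more than 15 mm (distance of any of tape, gauge, tray, driver from where it was at the start of the episode above 0.015 m).
It also fails if it takes over 69 s, if anything falls off the work surface, if the arm or the gripper's body presses on something with over 40 N, if the wrist force passes 120 N, or if a joint passes its speed limit or range.

### The arm

A 6-joint arm with a two-finger parallel gripper is mounted at the origin on the work surface. World frame = base frame: x ahead of the robot, y to its left, z up, the work surface at z = 0. Lengths are in m, angles in degrees, forces in N, time in s.
With the tool pointing down it reaches from about 0.3 to 0.75 m from the base axis. Payload 8.5 kg.
Tool frame: the origin (TCP) lies midway between the tips of the shut fingers; the grasp point (between the pads) lies 19 mm behind it; z points along the fingers, y is the direction in which the jaws open and shut (so a half turn about z gives the same grasp; the last joint's range is limited). The gripper opens to 85 mm and grips with 20 to 120 N. Pads are 22 mm wide; open, the fingers measure 114 mm over their backs; the gripper's body (76 mm by 85 mm) begins 54 mm behind the grasp point. The pads swing forward as they close: fully open they stand 13 mm farther back than shut.
Start: joints at [58.081, 21.807, 74.336, -0, 83.858, -12.336], TCP at [0.184, 0.518, 0.231] pointing down, gripper open.
Joint ranges: [-178.18, 178.18], [-50.72, 133.34], [12.68, 142.11], [-81.47, 261.47], [9.98, 163.14], [-165.26, 165.26]. Speed limits (degrees/s): [136.94, 136.94, 180, 180, 180, 180].

### API

Orientations are given as a 3x3 rotation matrix whose columns are the frame's x, y, z axes.
In Python, from rig import status, eyes, env gives the robot as it stands. The module is installed in compiled form; this text tells all that it offers.
- The arm moves only by the tool play_rows, never from a script. Its argument "targets" is text: rows parted by semicolons, each of 5 numbers parted by spaces: the shift along the tool's x, y, z in m, then the turn about the tool's z in rad, then the closure, from 0 (fully open) to 1 (shut). A call has 1 to 5 rows; each row is the pose to reach, as a shift and turn from the pose commanded when the call began, along the tool's axes at that moment; what a row does not reach only later rows make up. A row lasts 1/10 s, in which the tool goes at most 50 mm and 8.59 degrees, less where a joint would pass 70% of its speed; a pose out of reach is approached as far as the arm can. A call with a gripper value outside its range is refused whole. The fingers move at their own pace and stop on an object; "force" is the grip in N (left out, the last holds). Time passes only in rows, so rows that repeat a pose let the fingers close. It gives the time, the measured TCP pose, the force and the opening at its end, in the units of the state.
- status.observe(): the state, without advancing time (a new reading comes with each control period).
- eyes.get_image(name): name is "side" or "top"; returns a dict with "pixels" (480x640x3 uint8, red, green, blue), "range_z" (480x640 float32, m along the optical axis (not along the pixel's ray), 0 where there is no reading), "mtx" (3x3 intrinsics, pixels), "world_to_cam" (4x4, takes a point from world to camera coordinates). Camera axes: x right, y up, looking along -z (the intrinsics and any distortion apply to the point x, -y, -z); pixel columns grow to the right and rows downward; lengths in m; the calibration is good to about 2 mm. A picture is of the moment at which its call begins.
- env.close_job(): hands the job in, once; it reports no verdict.
The state is a dict: "time_s": time; "q": joint angles; "qvel": joint speeds; "joint_efforts": joint torques, N m; "position": TCP position; "tool_rot": TCP orientation; "ft_force": force on the tool from outside, world axes, zero at the start; "wrist_torque": the same for the moment, N m; "grip_width": finger opening in m.
Only numpy, scipy, OpenCV 4.12 (cv2) and the standard library are available. Lean on these libraries where they do the work, as an engineer would, in place of code of your own. Each camera call takes 0.05 s, during which the arm holds its last target.

## Working session

There is one attempt and no reset: what is moved stays moved. The work goes in short steps, Python scripts to look and compute and a tool call to move; the robot and the scene stay as the last step left them, time stands still between calls to the robot, and variables do not carry over. Pictures are saved under pics/ and viewed, and the job is handed in when it is done.

Besides the shell and the picture viewer there is one more tool, called after ">>>" by a JSON object that holds its "fn" and its "kwargs", one argument or row to a line. play_rows: Moves the arm, as the interface text tells. Its arguments: {"type":"object","properties":{"targets":{"type":"string"},"force":{"type":"number"}},"required":["targets"]}

```bash
mkdir -p pics; ls; python3 - <<'E'
from rig import status, eyes
import cv2, numpy as np, pickle
s=status.observe(); print(s)
d={}
for n in("side","top"):
    im=eyes.get_image(n); d[n]=im
    cv2.imwrite(f"pics/{n}0.png",im["pixels"][:,:,::-1])
    print(n,im["mtx"],im["world_to_cam"].round(4), im["range_z"].min(),im["range_z"].max())
pickle.dump(d,open("d0.pkl","wb"))
print(status.observe()["time_s"])
E
```

```text
pics
{'time_s': 0.0, 'q': array([ 5.80822891e+01,  2.18419266e+01,  7.43849402e+01,  1.37172586e-03,
        8.38567629e+01, -1.23349209e+01]), 'qvel': array([ 0.07853293, -0.02334393, -0.03947133,  0.04480293, -0.00858523,
        0.05994161]), 'joint_efforts': array([-1.01425099e-03, -4.48448610e+01, -2.31269217e+01, -2.98339055e-04,
        4.86839490e-03,  1.87449024e-05]), 'position': array([0.18417692, 0.51794335, 0.2307019 ]), 'tool_rot': array([[-9.42157173e-01,  3.35170456e-01, -7.91902283e-04],
       [ 3.35171224e-01,  9.42156434e-01, -1.22634514e-03],
       [ 3.35061172e-04, -1.42083273e-03, -9.99998934e-01]]), 'ft_force': array([-0.57416598, -0.39411936,  0.17756426]), 'wrist_torque': array([ 0.00120848, -0.03027796,  0.01926615]), 'grip_width': 0.08525376471088293}
side [[621.49533759   0.         316.82921136]
 [  0.         621.49533759 249.19123764]
 [  0.           0.           1.        ]] [[ 0.7542 -0.6566 -0.0116 -0.3784]
 [ 0.4879  0.5483  0.6792 -0.3609]
 [-0.4396 -0.5179  0.7338 -1.1022]
 [ 0.      0.      0.      1.    ]] 0.0 3.38417
top [[580.37939799   0.         320.29647592]
 [  0.         580.37939799 232.21109013]
 [  0.           0.           1.        ]] [[ 0.0087 -0.9999 -0.0137  0.066 ]
 [ 0.9913  0.0068  0.1312 -0.5619]
 [-0.1311 -0.0148  0.9913 -1.4573]
 [ 0.      0.      0.      1.    ]] 0.0 2.4591985
0.1
```

View pics/side0.png

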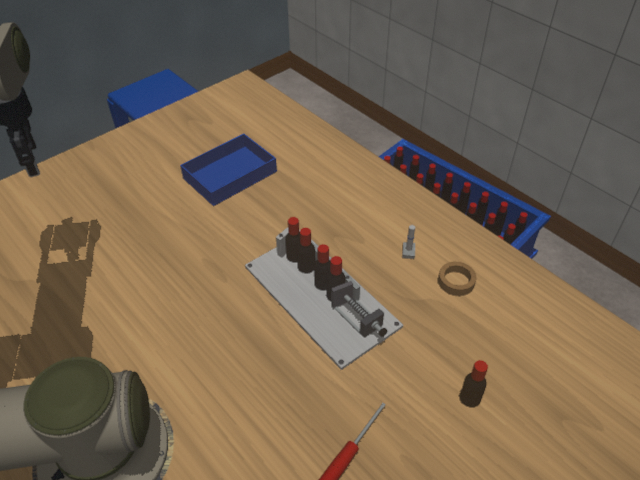

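View pics/top0.png

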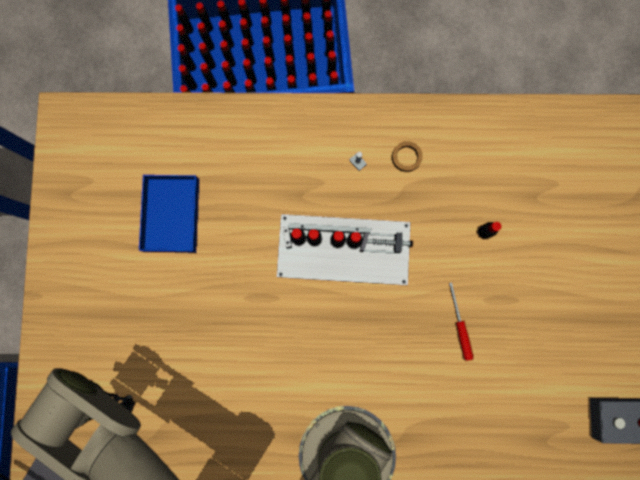

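The side view shows the loose bottle at about (475,385), and the row caps at (293,222), (305,234), (323,250) and (336,263). The top view has the row caps at (297,234) to (355,239) and the loose cap at (496,227). The plate is about (278..411, 215..284). Next I'll measure.

```bash
cat > h.py <<'E'
import numpy as np, cv2, pickle
def ray(im,u,v):
    K=im["mtx"];T=im["world_to_cam"]
    d=np.stack([(np.asarray(u,float)-K[0,2])/K[0,0],-(np.asarray(v,float)-K[1,2])/K[1,1],-np.ones_like(np.asarray(u,float))],-1)
    R=T[:3,:3]; o=-R.T@T[:3,3]
    return o,d@R
def plane(im,u,v,z):
    o,d=ray(im,u,v); return o+d*((z-o[2])/d[...,2])[...,None]
def cloud(im):
    v,u=np.mgrid[:480,:640]; o,d=ray(im,u,v); return o+d*im["range_z"][...,None]
def proj(im,P):
    K=im["mtx"];T=im["world_to_cam"];c=np.atleast_2d(P)@T[:3,:3].T+T[:3,3]
    return np.stack([K[0,0]*c[:,0]/-c[:,2]+K[0,2],K[1,1]*-c[:,1]/-c[:,2]+K[1,2]],-1)
def tri(ims,uvs):
    A=np.zeros((3,3));b=np.zeros(3)
    L=[]
    for im,(u,v) in zip(ims,uvs):
        o,d=ray(im,u,v);d=d/np.linalg.norm(d);M=np.eye(3)-np.outer(d,d);A+=M;b+=M@o;L.append((M,o))
    p=np.linalg.solve(A,b); return p,[np.linalg.norm(M@(p-o)) for M,o in L]
def redmask(im):
    p=im["pixels"].astype(int); return ((p[...,0]>110)&(p[...,1]<70)&(p[...,2]<70)).astype(np.uint8)
def blobs(im,mn=25):
    n,l,s,c=cv2.connectedComponentsWithStats(redmask(im)); return l,[(i,s[i],c[i]) for i in range(1,n) if s[i,4]>=mn]
E
python3 - <<'E'
from h import *
d=pickle.load(open("d0.pkl","rb"))
for n in d:
    im=d[n]; C=cloud(im); l,B=blobs(im)
    for i,s,c in B:
        P=C[l==i]; P=P[im["range_z"][l==i]>0]
        if len(P)==0 or P[:,0].max()>1.1: continue
        t=P[P[:,2]>np.percentile(P[:,2],90)-.006]
        print(n,s[:5],c.round(1),"z",np.percentile(P[:,2],[2,50,98]).round(4),"mean",P.mean(0).round(4),"top",t.mean(0).round(4))
    crop={"side":(240,200,170,170),"top":(265,200,160,100)}[n]
    x,y,w,h=crop
    cv2.imwrite(f"pics/{n}_z.png",cv2.resize(im["pixels"][y:y+h,x:x+w,::-1],None,fx=(3.5 if n=="side" else 5),fy=(3.5 if n=="side" else 5),interpolation=cv2.INTER_CUBIC))
E
```

```text
side [288 217  11   8  62] [292.9 220.7] z [0.1205 0.1237 0.1265] mean [0.5478 0.1282 0.1234] top [0.5476 0.1283 0.1235]
side [300 228  11   8  67] [304.8 231.5] z [0.1209 0.1237 0.1266] mean [0.5458 0.0867 0.1237] top [0.5458 0.0867 0.1237]
side [318 245  11   8  70] [322.9 248.4] z [0.1191 0.1233 0.1271] mean [0.5434 0.027  0.1217] top [0.5419 0.0256 0.1236]
side [331 256  11   9  75] [336.  260.3] z [0.1203 0.124  0.1274] mean [ 0.5402 -0.0163  0.1238] top [ 0.5402 -0.0163  0.1238]
side [474 361  14  11 111] [480.6 365.8] z [0.1102 0.1134 0.1173] mean [ 0.5697 -0.3589  0.1125] top [ 0.5689 -0.3591  0.1136]
side [320 441  39  39 547] [339.9 461.9] z [0.0168 0.0232 0.0281] mean [ 0.2965 -0.2965  0.0229] top [ 0.2944 -0.2961  0.0238]
top [492 222   9  10  64] [495.9 225.9] z [0.105  0.114  0.1197] mean [ 0.5698 -0.3587  0.1131] top [ 0.5697 -0.3589  0.1154]
top [291 229  11   9  73] [296.1 232.9] z [0.0818 0.1251 0.13  ] mean [0.5481 0.1278 0.1228] top [0.5477 0.1276 0.1259]
top [308 230  11   9  75] [313.1 233.7] z [0.0784 0.1246 0.1295] mean [0.5463 0.0865 0.1225] top [0.5456 0.0863 0.1257]
top [334 231  10  10  78] [338.3 235.5] z [0.0779 0.1244 0.1301] mean [0.5425 0.0254 0.1225] top [0.5419 0.0255 0.1259]
top [351 232  10  10  74] [355.5 236.4] z [0.0764 0.1245 0.1305] mean [ 0.5405 -0.0164  0.122 ] top [ 0.54   -0.0162  0.126 ]
top [456 321  17  39 327] [464.6 340.6] z [0.0147 0.0244 0.0316] mean [ 0.2895 -0.2966  0.0241] top [ 0.289  -0.2972  0.0261]
```

View pics/side_z.png

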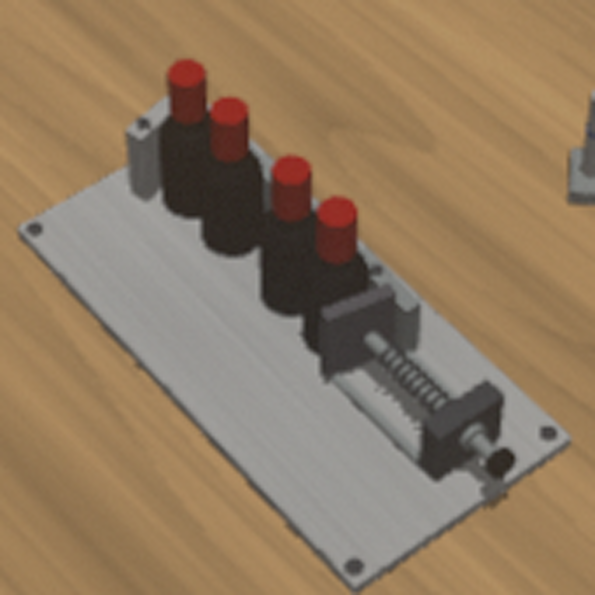

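View pics/top_z.png

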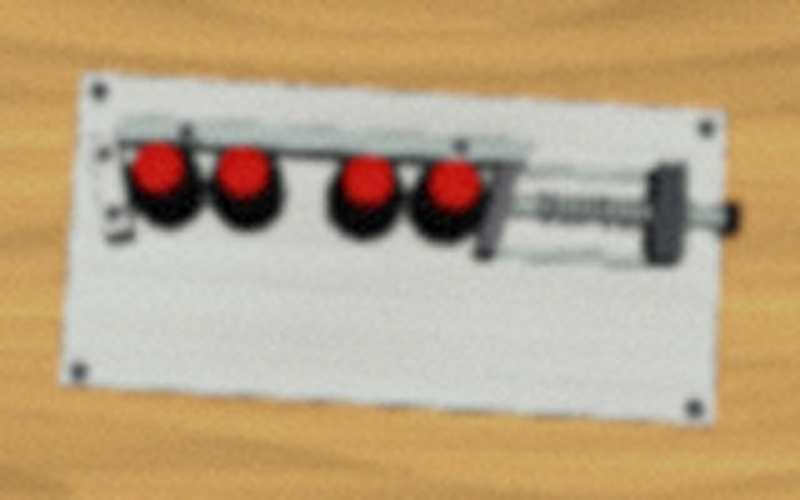

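The zooms show the plate corners clearly. In the top zoom (x5, offset 265,200) they are at about (85,72), (725,110), (712,424) and (62,382). I'll fit the plate edges in both views and compare.

```bash
python3 - <<'E'
from h import *
d=pickle.load(open("d0.pkl","rb"))
G0=np.array([.543,.04])
for n in d:
    im=d[n]; hsv=cv2.cvtColor(im["pixels"],cv2.COLOR_RGB2HSV); C=cloud(im)
    print(n,"plate/bench z", [np.median(C[v,u,2].ravel()).round(4) for (u,v) in ([(300,300),(430,400)] if n=="side" else [(340,270),(420,300)])])
    wood=((hsv[...,1]>60)&(hsv[...,0]>8)&(hsv[...,0]<28)).astype(np.uint8)
    m=1-wood
    m=cv2.morphologyEx(m,cv2.MORPH_OPEN,np.ones((3,3)))
    nl,l,s,c=cv2.connectedComponentsWithStats(m)
    k=l[300,300] if n=="side" else l[270,340]
    cs,_=cv2.findContours((l==k).astype(np.uint8),cv2.RETR_EXTERNAL,cv2.CHAIN_APPROX_NONE)
    c=max(cs,key=cv2.contourArea)[:,0]
    W=plane(im,c[:,0],c[:,1],.010)[:,:2]
    # initial frame
    yaw=np.radians(-3.05); ex=np.array([np.cos(yaw),np.sin(yaw)]);ey=np.array([-ex[1],ex[0]])
    L=np.stack([(W-G0)@ex,(W-G0)@ey],1)
    print(s[k],"ext",L.min(0),L.max(0))
    # fit edges iteratively: front (min x), left(max y), right(min y), back(max x)
    for nm,ax,exp in [("front",0,-.105),("back",0,.06),("left",1,.13),("right",1,-.21)]:
        o=1-ax
        lim=(-.19,.11) if ax==0 else (-.09,.045)
        sel=(abs(L[:,ax]-exp)<.012)&(L[:,o]>lim[0])&(L[:,o]<lim[1])
        P=L[sel]
        if len(P)<6: print(nm,"few");continue
        p=np.polyfit(P[:,o],P[:,ax],1); r=P[:,ax]-np.polyval(p,P[:,o]); g=abs(r)<2*np.median(abs(r))+5e-4
        p=np.polyfit(P[g,o],P[g,ax],1)
        print(nm,len(P),g.sum(),"slope deg",np.degrees(np.arctan(p[0])).round(2),"offset",(p[1]-exp).round(4), "mid",np.polyval(p,-.04 if ax==0 else -.0225).round(4))
E
```

```text
side plate/bench z [np.float64(0.0063), np.float64(0.0008)]
[ 246  217  157  152 9491] ext [-0.10564334 -0.20344965] [0.07876038 0.19689791]
front 98 98 slope deg 0.08 offset 0.0005 mid -0.1045
back 111 74 slope deg 0.04 offset 0.0007 mid 0.0606
left 41 34 slope deg -5.49 offset 0.0031 mid 0.1352
right 50 50 slope deg -0.05 offset 0.008 mid -0.202
top plate/bench z [np.float64(0.0106), np.float64(0.0053)]
[ 277  215  134   70 8179] ext [-0.1024924  -0.20394368] [0.06282836 0.13886581]
front 115 115 slope deg 0.03 offset 0.0038 mid -0.1012
back 114 114 slope deg 0.14 offset 0.0015 mid 0.0614
left 51 51 slope deg -0.02 offset 0.0075 mid 0.1375
right 51 46 slope deg -0.51 offset 0.0102 mid -0.1996
```

Both views agree to within 1 mm. Row caps are at z≈0.1237 and the loose cap at 0.1136, as expected (0.124 and 0.114). The plate edges give yaw ≈ -3.0° and an origin of about (0.5434, 0.048). Next comes a helper that turns world goals into tool shifts.

```bash
cat >> h.py <<'E'
YAW=-3.05; ex=np.array([np.cos(np.radians(YAW)),np.sin(np.radians(YAW))]);ey=np.array([-ex[1],ex[0]])
O=np.array([.543,.04])+.0082*ey
def fix(p): q=np.asarray(p)[:2]-O; return np.array([q@ex,q@ey])
def wor(x,y): return O+x*ex+y*ey
def delta(s,goal,yaw=YAW):
    R=s["tool_rot"]; d=R.T@(np.asarray(goal)-s["position"]); a=np.degrees(np.arctan2(R[1,1],R[0,1]))
    t=np.radians((a-yaw+180)%360-180)
    print("pos",s["position"].round(4),"fix",fix(s["position"]).round(4),"yaw",a.round(2),"shift",d.round(4),"turn",t.round(4),"t",round(s["time_s"],2),"F",s["ft_force"].round(2),"w",round(s["grip_width"],4))
E
python3 - <<'E'
from h import *
from rig import status
for p in [(.5477,.128),(.5457,.0865),(.5419,.0255),(.5401,-.0163),(.5694,-.359)]: print(fix(p).round(4))
print(O)
delta(status.observe(),[.5694,-.359,.20])
E
```

```text
[0.     0.0799]
[0.0002 0.0384]
[-0.0003 -0.0227]
[ 0.0001 -0.0646]
[ 0.0476 -0.4052]
[0.5434363  0.04818838]
pos [0.1842 0.5179 0.2308] fix [-0.3837  0.45  ] yaw 70.42 shift [-0.6568 -0.6971  0.0315] turn 1.2823 t 0.1 F [-0.11 -0.93 -0.29] w 0.0854
```

>>> {"fn": "play_rows", "kwargs": {
  "targets": "-0.657 -0.697 0.03 1.282 0;-0.657 -0.697 0.03 1.282 0;-0.657 -0.697 0.03 1.282 0;-0.657 -0.697 0.03 1.282 0;-0.657 -0.697 0.03 1.282 0",
  "force": 110
}}

```text
time_s: 0.6
position: [0.285, 0.2876, 0.2233]
tool_rot: [[-0.456, 0.89, -0.0], [0.89, 0.456, -0.0], [-0.0, -0.0, -1.0]]
ft_force: [1.2, 0.4, 0.1]
grip_width: 0.0852
```

```bash
python3 - <<'E'
from h import *
from rig import status
delta(status.observe(),[.5694,-.359,.20])
E
```

```text
pos [0.285  0.2876 0.2233] fix [-0.2708  0.2253] yaw 27.13 shift [-0.7052 -0.0417  0.0233] turn 0.5267 t 0.6 F [1.17 0.37 0.11] w 0.0852
```

>>> {"fn": "play_rows", "kwargs": {
  "targets": "-0.705 -0.042 0.023 0.527 0;-0.705 -0.042 0.023 0.527 0;-0.705 -0.042 0.023 0.527 0;-0.705 -0.042 0.023 0.527 0;-0.705 -0.042 0.023 0.527 0"
}}

```text
time_s: 1.1
position: [0.3869, 0.0592, 0.2153]
tool_rot: [[0.051, 0.999, 0.0], [0.999, -0.051, 0.0], [0.0, 0.0, -1.0]]
ft_force: [0.7, 1.3, -0.4]
grip_width: 0.0854
```

```bash
python3 - <<'E'
from h import *
from rig import status
delta(status.observe(),[.5694,-.359,.20])
E
```

```text
pos [0.3869 0.0592 0.2153] fix [-0.1569  0.0026] yaw -2.9 shift [-0.4084  0.2034  0.0153] turn 0.0026 t 1.1 F [ 0.71  1.33 -0.42] w 0.0854
```

>>> {"fn": "play_rows", "kwargs": {
  "targets": "-0.408 0.203 0.015 0.003 0;-0.408 0.203 0.015 0.003 0;-0.408 0.203 0.015 0.003 0;-0.408 0.203 0.015 0.003 0;-0.408 0.203 0.015 0.003 0"
}}

```text
time_s: 1.6
position: [0.4874, -0.1697, 0.2068]
tool_rot: [[0.051, 0.999, -0.0], [0.999, -0.051, 0.0], [0.0, -0.0, -1.0]]
ft_force: [0.3, 1.0, 0.3]
grip_width: 0.0851
```

>>> {"fn": "play_rows", "kwargs": {
  "targets": "-0.186 0.09 0.007 0 0;-0.186 0.09 0.007 0 0;-0.186 0.09 0.007 0 0;-0.186 0.09 0.007 0 0;-0.186 0.09 0.007 0 0"
}}

```text
time_s: 2.1
position: [0.5677, -0.3625, 0.1976]
tool_rot: [[0.055, 0.999, -0.002], [0.999, -0.055, 0.001], [0.001, -0.002, -1.0]]
ft_force: [-0.1, 1.0, -1.2]
grip_width: 0.0854
```

```bash
python3 - <<'E'
from h import *
from rig import status
delta(status.observe(),[.5694,-.359,.0765])
E
```

```text
pos [ 0.5677 -0.3625  0.1976] fix [ 0.0461 -0.4088] yaw -3.13 shift [0.0035 0.0017 0.1211] turn -0.0014 t 2.1 F [-0.13  1.01 -1.16] w 0.0854
```

>>> {"fn": "play_rows", "kwargs": {
  "targets": "0.003 0.002 0.04 0 0;0.003 0.002 0.08 0 0;0.003 0.002 0.11 0 0;0.003 0.002 0.118 0 0;0.003 0.002 0.12 0 0"
}}

```text
time_s: 2.6
position: [0.5695, -0.3546, 0.0798]
tool_rot: [[0.051, 0.999, -0.001], [0.999, -0.051, 0.001], [0.001, -0.001, -1.0]]
ft_force: [0.1, 0.2, 0.7]
grip_width: 0.0853
```

>>> {"fn": "play_rows", "kwargs": {
  "targets": "0 0 0 0 0;0 0 0 0 0"
}}

```text
time_s: 2.8
position: [0.5703, -0.3555, 0.0821]
tool_rot: [[0.051, 0.999, 0.002], [0.999, -0.051, -0.002], [-0.002, 0.002, -1.0]]
ft_force: [-0.6, 0.8, 0.1]
grip_width: 0.0853
```

```bash
python3 - <<'E'
from h import *
from rig import status,eyes
delta(status.observe(),[.5694,-.359,.0765])
for n in("side","top"):
    im=eyes.get_image(n); x,y=(400,280) if n=="side" else (420,160)
    cv2.imwrite(f"pics/{n}1.png",cv2.resize(im["pixels"][y:y+140,x:x+140,::-1],None,fx=4,fy=4))
E
```

```text
pos [ 0.5703 -0.3555  0.0821] fix [ 0.0483 -0.4017] yaw -2.92 shift [-0.0035 -0.0007  0.0056] turn 0.0023 t 2.8 F [-0.55  0.82  0.09] w 0.0853
```

View pics/side1.png

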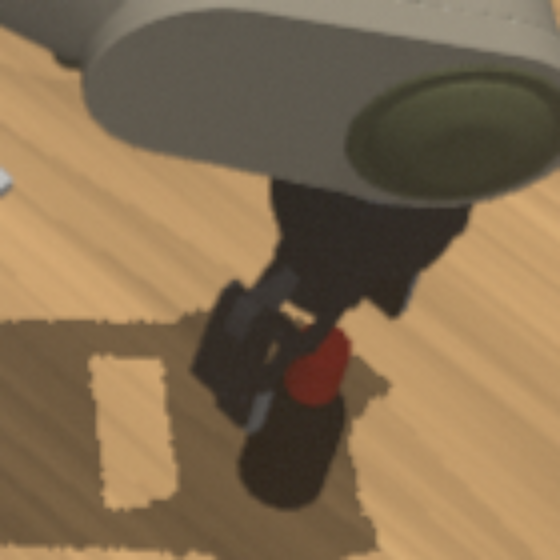

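The bottle's red cap, at about (315,370) in the crop, sits between the open fingers. I'll correct by -3.5 mm along tool x and 5.5 mm down.

>>> {"fn": "play_rows", "kwargs": {
  "targets": "-0.0035 -0.0005 0.0055 0.002 0;-0.0035 -0.0005 0.0055 0.002 0;-0.0035 -0.0005 0.0055 0.002 0;-0.0035 -0.0005 0.0055 0.002 0"
}}

```text
time_s: 3.3
position: [0.569, -0.3586, 0.0747]
tool_rot: [[0.053, 0.999, 0.0], [0.999, -0.053, -0.0], [-0.0, 0.0, -1.0]]
ft_force: [0.2, 0.6, -0.4]
grip_width: 0.0854
```

```bash
python3 - <<'E'
from h import *
from rig import status
delta(status.observe(),[.5694,-.359,.0765])
E
```

```text
pos [ 0.569  -0.3586  0.0747] fix [ 0.0471 -0.4048] yaw -3.04 shift [-0.0004  0.0005 -0.0018] turn 0.0002 t 3.3 F [ 0.19  0.6  -0.38] w 0.0854
```

>>> {"fn": "play_rows", "kwargs": {
  "targets": "0 0.0005 -0.002 0 0.3;0 0.0005 -0.002 0 0.5;0 0.0005 -0.002 0 0.7;0 0.0005 -0.002 0 1;0 0.0005 -0.002 0 1",
  "force": 110
}}

```text
time_s: 3.8
position: [0.5695, -0.3586, 0.0769]
tool_rot: [[0.053, 0.999, 0.0], [0.999, -0.053, -0.0], [-0.0, 0.0, -1.0]]
ft_force: [-0.4, -0.6, 1.5]
grip_width: 0.0213
```

>>> {"fn": "play_rows", "kwargs": {
  "targets": "0 0 0 0 1;0 0 0 0 1;0 0 0 0 1;0 0 0 0 1"
}}

```text
time_s: 4.2
position: [0.5696, -0.3586, 0.0769]
tool_rot: [[0.053, 0.999, 0.0], [0.999, -0.053, -0.0], [-0.0, 0.0, -1.0]]
ft_force: [-1.3, -0.1, 4.7]
grip_width: 0.0215
```

```bash
python3 - <<'E'
from h import *
from rig import status,eyes
delta(status.observe(),[.5694,-.359,.0765])
for n in("side","top"):
    im=eyes.get_image(n); x,y=(400,280) if n=="side" else (420,160)
    cv2.imwrite(f"pics/{n}2.png",cv2.resize(im["pixels"][y:y+140,x:x+140,::-1],None,fx=4,fy=4))
E
```

```text
pos [ 0.5696 -0.3586  0.0769] fix [ 0.0477 -0.4049] yaw -3.04 shift [-0.0004 -0.0001  0.0004] turn 0.0002 t 4.2 F [-1.32 -0.09  4.71] w 0.0215
```

View pics/side2.png

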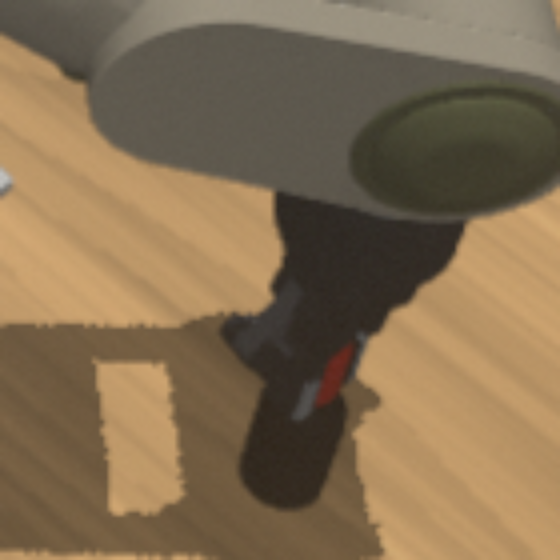

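Gripped at 21.5 mm on the neck, with the bottle upright in the crop (body at 290,450). Lifting now.

>>> {"fn": "play_rows", "kwargs": {
  "targets": "0 0 -0.015 0 1;0 0 -0.045 0 1;0 0 -0.08 0 1;0 0 -0.09 0 1;0 0 -0.09 0 1"
}}

```text
time_s: 4.8
position: [0.5696, -0.3586, 0.1669]
tool_rot: [[0.053, 0.999, 0.001], [0.999, -0.053, -0.001], [-0.001, 0.001, -1.0]]
ft_force: [0.1, -0.1, -2.8]
grip_width: 0.0214
```

```bash
python3 - <<'E'
from h import *
from rig import status,eyes
s=status.observe()
delta(s,[*wor(-.07,-.25),.167])
delta(s,[*wor(-.07,0),.167])
E
```

```text
pos [ 0.5696 -0.3586  0.1669] fix [ 0.0478 -0.4048] yaw -3.03 shift [ 0.1549 -0.1178 -0.0003] turn 0.0003 t 4.8 F [ 0.08 -0.15 -2.85] w 0.0214
pos [ 0.5696 -0.3586  0.1669] fix [ 0.0478 -0.4048] yaw -3.03 shift [ 0.4049 -0.1177 -0.0005] turn 0.0003 t 4.8 F [ 0.08 -0.15 -2.85] w 0.0214
```

Held weight is about 2.8 N. Moving in front of the row at moderate speed.

>>> {"fn": "play_rows", "kwargs": {
  "targets": "0.02 -0.02 0 0 1;0.05 -0.05 0 0 1;0.085 -0.08 0 0 1;0.12 -0.105 0 0 1;0.155 -0.118 0 0 1"
}}

```text
time_s: 5.3
position: [0.4571, -0.1953, 0.1644]
tool_rot: [[0.054, 0.999, -0.004], [0.999, -0.054, 0.003], [0.003, -0.004, -1.0]]
ft_force: [0.5, 0.9, -2.6]
grip_width: 0.0223
```

>>> {"fn": "play_rows", "kwargs": {
  "targets": "0.04 0 0 0 1;0.085 0 0 0 1;0.13 0 0 0 1;0.175 0 0 0 1;0.215 0 0 0 1"
}}

```text
time_s: 5.8
position: [0.4698, 0.0194, 0.1646]
tool_rot: [[0.053, 0.999, -0.004], [0.999, -0.053, 0.001], [0.001, -0.004, -1.0]]
ft_force: [0.3, 0.1, -1.5]
grip_width: 0.022
```

>>> {"fn": "play_rows", "kwargs": {
  "targets": "0.02 0 0 0 1;0.03 0 0 0 1;0.034 0 0 0 1;0.034 0 0 0 1;0.034 0 0 0 1"
}}

```text
time_s: 6.3
position: [0.473, 0.0502, 0.1663]
tool_rot: [[0.054, 0.999, -0.001], [0.999, -0.054, -0.0], [-0.0, -0.001, -1.0]]
ft_force: [0.9, -0.9, -2.1]
grip_width: 0.0216
```

```bash
python3 - <<'E'
from h import *
from rig import status,eyes
s=status.observe()
delta(s,[*wor(-.07,0),.09])
for n in("side","top"):
    im=eyes.get_image(n); x,y=(220,170) if n=="side" else (250,180)
    cv2.imwrite(f"pics/{n}3.png",cv2.resize(im["pixels"][y:y+190,x:x+190,::-1],None,fx=3,fy=3))
E
```

```text
pos [0.473  0.0502 0.1663] fix [-0.0704 -0.0017] yaw -3.1 shift [0.0017 0.0005 0.0763] turn -0.0009 t 6.3 F [ 0.93 -0.88 -2.1 ] w 0.0216
```

View pics/side3.png

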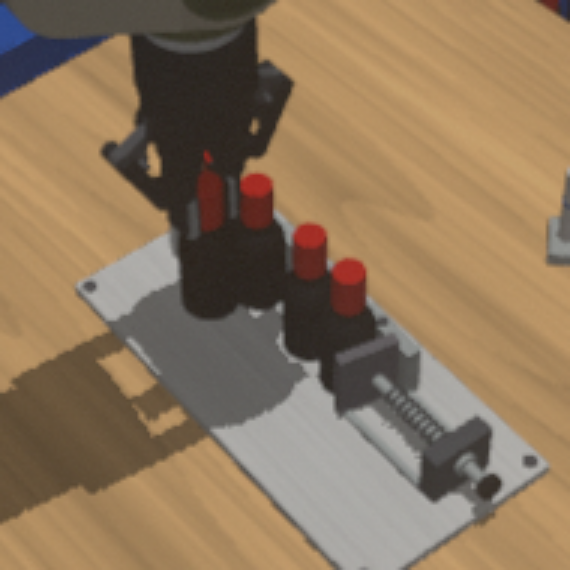

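View pics/top3.png

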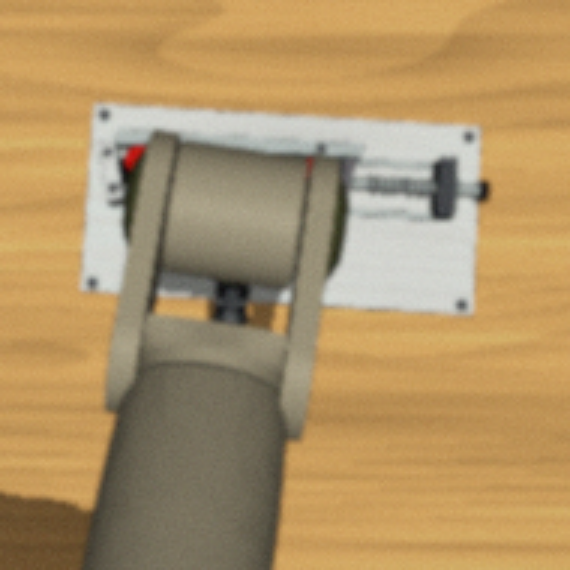

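The held bottle hangs upright in front of the row (crop around (210,270)), and the neighbours are undisturbed. I'll descend in front of the row and feel for the plate.

>>> {"fn": "play_rows", "kwargs": {
  "targets": "0.001 0 0.025 0 1;0.002 0 0.05 0 1;0.002 0 0.065 0 1;0.002 0 0.072 0 1;0.002 0 0.074 0 1"
}}

```text
time_s: 6.9
position: [0.4731, 0.0527, 0.0923]
tool_rot: [[0.054, 0.999, -0.001], [0.999, -0.054, 0.0], [0.0, -0.001, -1.0]]
ft_force: [0.3, 0.1, -3.1]
grip_width: 0.0221
```

>>> {"fn": "play_rows", "kwargs": {
  "targets": "0 0 0.001 0 1;0 0 0.002 0 1;0 0 0.002 0 1"
}}

```text
time_s: 7.2
position: [0.4734, 0.0531, 0.0911]
tool_rot: [[0.053, 0.999, 0.001], [0.999, -0.053, -0.0], [-0.0, 0.001, -1.0]]
ft_force: [0.9, 0.0, -2.0]
grip_width: 0.0217
```

>>> {"fn": "play_rows", "kwargs": {
  "targets": "0 0 0.001 0 1;0 0 0.001 0 1"
}}

```text
time_s: 7.4
position: [0.4732, 0.0531, 0.0898]
tool_rot: [[0.053, 0.999, 0.0], [0.999, -0.053, -0.0], [-0.0, 0.0, -1.0]]
ft_force: [-0.2, 0.9, -2.8]
grip_width: 0.0219
```

>>> {"fn": "play_rows", "kwargs": {
  "targets": "-0.001 0 0.001 0 1;-0.001 0 0.002 0 1;-0.001 0 0.002 0 1"
}}

```text
time_s: 7.7
position: [0.473, 0.0521, 0.0875]
tool_rot: [[0.053, 0.999, -0.0], [0.999, -0.053, 0.0], [0.0, -0.0, -1.0]]
ft_force: [-0.5, 0.2, -3.2]
grip_width: 0.0216
```

>>> {"fn": "play_rows", "kwargs": {
  "targets": "0 0 0.0005 0 1;0 0 0.001 0 1;0 0 0.001 0 1"
}}

```text
time_s: 8.0
position: [0.4731, 0.0521, 0.0869]
tool_rot: [[0.053, 0.999, 0.0], [0.999, -0.053, -0.0], [-0.0, 0.0, -1.0]]
ft_force: [-0.7, 0.5, 2.1]
grip_width: 0.0221
```

Plate contact at TCP z=0.0869, exactly as predicted. I'll ease off slightly and slide toward the mouth.

>>> {"fn": "play_rows", "kwargs": {
  "targets": "0 0.006 -0.0003 0 1;0 0.012 -0.0003 0 1;0 0.018 -0.0003 0 1;0 0.024 -0.0003 0 1;0 0.028 -0.0003 0 1"
}}

```text
time_s: 8.5
position: [0.5018, 0.0506, 0.0869]
tool_rot: [[0.053, 0.999, 0.0], [0.999, -0.053, -0.0], [-0.0, 0.0, -1.0]]
ft_force: [-1.0, -0.8, 1.6]
grip_width: 0.0221
```

```bash
python3 - <<'E'
from h import *
from rig import status,eyes
s=status.observe()
delta(s,[*wor(0,0),.087])
for n in("side",):
    im=eyes.get_image(n); x,y=(240,190) 
    cv2.imwrite(f"pics/{n}4.png",cv2.resize(im["pixels"][y:y+150,x:x+150,::-1],None,fx=4,fy=4))
E
```

```text
pos [0.5018 0.0506 0.0869] fix [-0.0417  0.0002] yaw -3.04 shift [-0.0002  0.0417 -0.0001] turn 0.0002 t 8.5 F [-1.   -0.85  1.59] w 0.0221
```

View pics/side4.png

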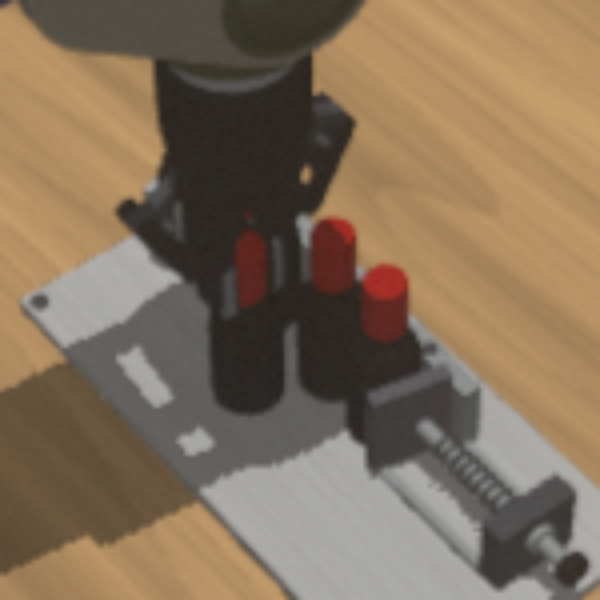

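The bottle stands upright in the mouth (base about (247,400) in the crop) at fixture x=-0.042, y=0. I'll slide in slowly with force checks.

>>> {"fn": "play_rows", "kwargs": {
  "targets": "0 0.002 0 0 1;0 0.004 0 0 1;0 0.006 0 0 1;0 0.008 0 0 1;0 0.01 0 0 1"
}}

```text
time_s: 9.05
position: [0.511, 0.0502, 0.0869]
tool_rot: [[0.053, 0.999, -0.0], [0.999, -0.053, 0.0], [0.0, -0.0, -1.0]]
ft_force: [-2.4, -0.2, 0.3]
grip_width: 0.0219
```

>>> {"fn": "play_rows", "kwargs": {
  "targets": "0 0.001 0 0 1;0 0.002 0 0 1;0 0.003 0 0 1;0 0.004 0 0 1;0 0.005 0 0 1"
}}

```text
time_s: 9.55
position: [0.5139, 0.0505, 0.087]
tool_rot: [[0.053, 0.999, -0.005], [0.999, -0.053, 0.001], [0.001, -0.005, -1.0]]
ft_force: [-12.4, 3.1, 11.7]
grip_width: 0.0224
```

```bash
python3 - <<'E'
from h import *
from rig import status,eyes
s=status.observe()
delta(s,[*wor(0,0),.087]); F=s["ft_force"]; print("Ffix",F[:2]@ex,F[:2]@ey)
for n in("side",):
    im=eyes.get_image(n); x,y=(240,190) 
    cv2.imwrite(f"pics/{n}5.png",cv2.resize(im["pixels"][y:y+150,x:x+150,::-1],None,fx=4,fy=4))
E
```

```text
pos [0.5139 0.0505 0.087 ] fix [-0.0296  0.0007] yaw -3.03 shift [-0.0007  0.0296 -0.0002] turn 0.0004 t 9.55 F [-12.37   3.11  11.66] w 0.0224
Ffix -12.513387915009902 2.4489276934150777
```

View pics/side5.png

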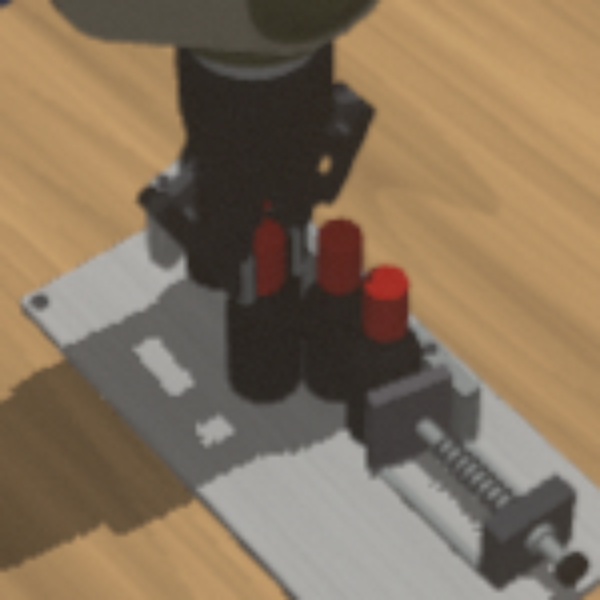

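Force is 12.5 N at x=-0.030 and n3 is already giving way (its cap moved to (340,222)). I'll ease to the left by 2 mm, take off some plate load, and continue in small steps.

>>> {"fn": "play_rows", "kwargs": {
  "targets": "0.001 0 -0.0004 0 1;0.002 0 -0.0004 0 1;0.002 0.001 -0.0004 0 1"
}}

```text
time_s: 9.9
position: [0.5156, 0.0524, 0.087]
tool_rot: [[0.053, 0.999, -0.004], [0.999, -0.053, 0.001], [0.001, -0.004, -1.0]]
ft_force: [-8.7, 2.5, 5.9]
grip_width: 0.0221
```

>>> {"fn": "play_rows", "kwargs": {
  "targets": "0 0.0007 0 0 1;0 0.0014 0 0 1;0 0.002 0 0 1"
}}

```text
time_s: 10.2
position: [0.5163, 0.0527, 0.087]
tool_rot: [[0.053, 0.999, -0.007], [0.999, -0.053, 0.002], [0.001, -0.007, -1.0]]
ft_force: [-14.1, 4.5, 8.5]
grip_width: 0.0218
```

```bash
cat > s.py <<'E'
from h import *
from rig import status,eyes
s=status.observe()
delta(s,[*wor(0,0),.087]); F=s["ft_force"]; print("Ffix",(F[:2]@ex).round(2),(F[:2]@ey).round(2),"tool z",s["tool_rot"][:,2].round(4))
E
python3 s.py
```

```text
pos [0.5163 0.0527 0.087 ] fix [-0.0273  0.0031] yaw -3.03 shift [-0.0031  0.0273 -0.0002] turn 0.0004 t 10.2 F [-14.06   4.5    8.54] w 0.0218
Ffix -14.28 3.74 tool z [-0.0072  0.0018 -1.    ]
```

```bash
cat > look.py <<'E'
import sys
from h import *
from rig import eyes
im=eyes.get_image("side"); C=cloud(im)
x,y=240,190
cv2.imwrite(f"pics/{sys.argv[1]}.png",cv2.resize(im["pixels"][y:y+150,x:x+150,::-1],None,fx=5,fy=4 if 0 else 5)[:600] if 0 else cv2.resize(im["pixels"][y:y+150,x:x+150,::-1],None,fx=4,fy=4))
l,B=blobs(im,15)
for i,s,c in B:
    if not(240<c[0]<390 and c[1]<330): continue
    P=C[l==i]; P=P[im["range_z"][l==i]>0]; t=P[P[:,2]>.1195]
    if len(t)>8: print(s[4],len(t),c.round(1),"top",t.mean(0).round(4),"fix",fix(t.mean(0)).round(4))
E
python3 look.py side6
```

```text
73 71 [336.1 260.5] top [ 0.5401 -0.0166  0.1238] fix [ 0.0001 -0.0649]
```

View pics/side6.png

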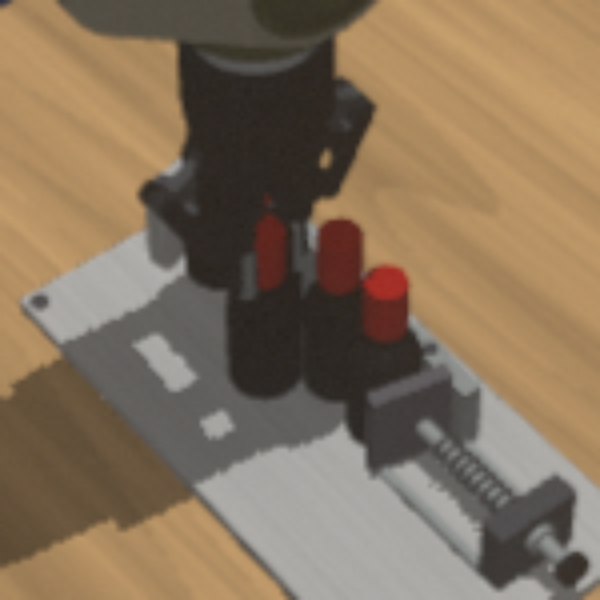

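n4 hasn't moved, so n3 has only closed up to n4, and the frontal push is mostly friction. A better path follows n2's flank: back off, shift left to about y=+8 mm, then go diagonally in so n3 is pushed sideways.

>>> {"fn": "play_rows", "kwargs": {
  "targets": "0 -0.003 -0.0003 0 1;0.001 -0.006 -0.0003 0 1;0.003 -0.006 -0.0003 0 1;0.005 -0.006 -0.0003 0 1;0.005 -0.006 -0.0003 0 1"
}}

```text
time_s: 10.75
position: [0.5137, 0.0572, 0.0876]
tool_rot: [[0.053, 0.999, 0.001], [0.999, -0.053, -0.0], [-0.0, 0.001, -1.0]]
ft_force: [-0.5, -0.0, -3.5]
grip_width: 0.022
```

```bash
python3 s.py
```

```text
pos [0.5137 0.0572 0.0876] fix [-0.0301  0.0074] yaw -3.03 shift [-0.0074  0.0301  0.0006] turn 0.0004 t 10.75 F [-0.47 -0.01 -3.49] w 0.022
Ffix -0.46 -0.04 tool z [ 5.e-04 -1.e-04 -1.e+00]
```

>>> {"fn": "play_rows", "kwargs": {
  "targets": "0 0.0015 0.0003 0 1;0 0.003 0.0003 0 1;0 0.0045 0.0003 0 1;0 0.0045 0.0003 0 1"
}}

```text
time_s: 11.15
position: [0.5182, 0.0567, 0.0873]
tool_rot: [[0.053, 0.999, 0.0], [0.999, -0.053, -0.0], [-0.0, 0.0, -1.0]]
ft_force: [0.3, -0.3, -3.2]
grip_width: 0.022
```

```bash
python3 s.py
```

```text
pos [0.5182 0.0567 0.0873] fix [-0.0257  0.0072] yaw -3.04 shift [-0.0072  0.0257  0.0003] turn 0.0001 t 11.15 F [ 0.3  -0.28 -3.22] w 0.022
Ffix 0.32 -0.26 tool z [ 2.e-04 -0.e+00 -1.e+00]
```

No contact forces at (-25.7, 7.2) mm, so the bottle sits right in the mouth. Now diagonally in.

>>> {"fn": "play_rows", "kwargs": {
  "targets": "-0.001 0.001 0 0 1;-0.002 0.002 0 0 1;-0.003 0.003 0 0 1;-0.003 0.003 0 0 1"
}}

```text
time_s: 11.55
position: [0.5191, 0.0547, 0.0871]
tool_rot: [[0.053, 0.999, -0.004], [0.999, -0.053, 0.002], [0.002, -0.004, -1.0]]
ft_force: [-6.1, 6.4, 1.7]
grip_width: 0.0218
```

```bash
python3 s.py
```

```text
pos [0.5191 0.0547 0.0871] fix [-0.0247  0.0052] yaw -3.05 shift [-0.0052  0.0247 -0.0001] turn 0.0 t 11.55 F [-6.09  6.38  1.74] w 0.0218
Ffix -6.42 6.05 tool z [-0.0043  0.0024 -1.    ]
```

>>> {"fn": "play_rows", "kwargs": {
  "targets": "-0.0005 0.0005 -0.0002 0 1;-0.001 0.001 -0.0002 0 1;-0.001 0.001 -0.0002 0 1"
}}

```text
time_s: 11.85
position: [0.5192, 0.0541, 0.0871]
tool_rot: [[0.053, 0.999, -0.006], [0.999, -0.053, 0.003], [0.003, -0.006, -1.0]]
ft_force: [-8.8, 7.9, 2.6]
grip_width: 0.0222
```

```bash
python3 s.py; python3 look.py side7
```

```text
pos [0.5192 0.0541 0.0871] fix [-0.0245  0.0046] yaw -3.04 shift [-0.0046  0.0245 -0.0001] turn 0.0002 t 11.85 F [-8.76  7.9   2.59] w 0.0222
Ffix -9.17 7.42 tool z [-0.0062  0.0031 -1.    ]
78 75 [336.6 260.7] top [ 0.5404 -0.0173  0.1235] fix [ 0.0004 -0.0655]
```

View pics/side7.png

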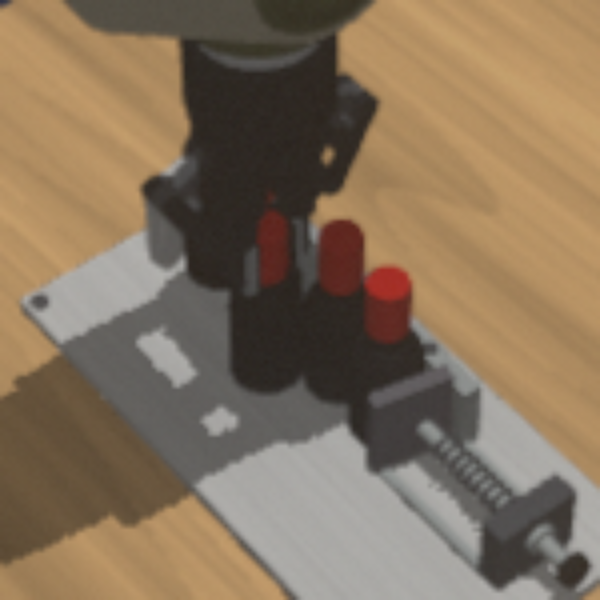

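n4 has started moving (0.7 mm). The push totals about 12 N, so I'll push more sideways than forward.

>>> {"fn": "play_rows", "kwargs": {
  "targets": "-0.0007 -0.0005 0 0 1;-0.0014 -0.0005 0 0 1;-0.002 -0.0005 0 0 1;-0.002 -0.0005 0 0 1"
}}

```text
time_s: 12.3
position: [0.5184, 0.0522, 0.0871]
tool_rot: [[0.053, 0.999, -0.006], [0.999, -0.053, 0.003], [0.003, -0.007, -1.0]]
ft_force: [-8.8, 8.0, 3.3]
grip_width: 0.0215
```

```bash
python3 s.py; python3 look.py side8
```

```text
pos [0.5184 0.0522 0.0871] fix [-0.0252  0.0027] yaw -3.04 shift [-0.0027  0.0252 -0.0001] turn 0.0002 t 12.3 F [-8.76  7.97  3.27] w 0.0215
Ffix -9.17 7.5 tool z [-0.0064  0.0033 -1.    ]
76 74 [337.3 261. ] top [ 0.5408 -0.0192  0.1237] fix [ 0.0009 -0.0675]
```

The clamp is now yielding: n4 is at -67.5 mm with the force steady at about 12 N. Going on diagonally.

>>> {"fn": "play_rows", "kwargs": {
  "targets": "-0.0005 0.0006 0 0 1;-0.001 0.0012 0 0 1;-0.0015 0.0018 0 0 1;-0.0015 0.0018 0 0 1"
}}

```text
time_s: 12.75
position: [0.5193, 0.0511, 0.0871]
tool_rot: [[0.053, 0.999, -0.009], [0.999, -0.053, 0.004], [0.004, -0.009, -1.0]]
ft_force: [-12.6, 10.5, 6.8]
grip_width: 0.0216
```

```bash
python3 s.py; python3 look.py side9
```

```text
pos [0.5193 0.0511 0.0871] fix [-0.0243  0.0016] yaw -3.03 shift [-0.0016  0.0243 -0.0001] turn 0.0003 t 12.75 F [-12.64  10.49   6.85] w 0.0216
Ffix -13.18 9.8 tool z [-0.0086  0.0041 -1.    ]
80 80 [337.7 261.4] top [ 0.5411 -0.0204  0.1236] fix [ 0.0013 -0.0686]
```

View pics/side9.png

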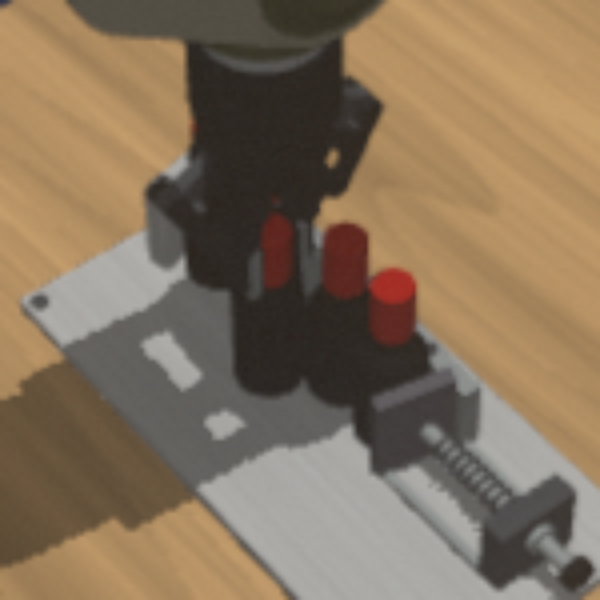

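Total force is about 16 N, mostly forward, with friction. I'll back off x a little, lift slightly to unload the plate, and push sideways.

>>> {"fn": "play_rows", "kwargs": {
  "targets": "0 -0.001 -0.0004 0 1;-0.001 -0.0015 -0.0005 0 1;-0.002 -0.0015 -0.0005 0 1;-0.0025 -0.0015 -0.0005 0 1;-0.0025 -0.0015 -0.0005 0 1"
}}

```text
time_s: 13.3
position: [0.5187, 0.048, 0.0872]
tool_rot: [[0.053, 0.999, -0.006], [0.999, -0.053, 0.003], [0.003, -0.006, -1.0]]
ft_force: [-6.6, 8.5, -2.4]
grip_width: 0.0221
```

```bash
python3 s.py; python3 look.py side10
```

```text
pos [0.5187 0.048  0.0872] fix [-0.0247 -0.0015] yaw -3.04 shift [0.0015 0.0247 0.    ] turn 0.0001 t 13.3 F [-6.61  8.51 -2.42] w 0.0221
Ffix -7.06 8.14 tool z [-0.0063  0.0032 -1.    ]
77 75 [338.9 262.2] top [ 0.5411 -0.0236  0.1237] fix [ 0.0015 -0.0718]
```

Good: force is 10.8 N, n4 is at -71.8 mm and the plate is unloaded. Another sideways step with a little forward.

>>> {"fn": "play_rows", "kwargs": {
  "targets": "-0.001 0 0 0 1;-0.002 0 0 0 1;-0.003 0 0 0 1;-0.0035 0 0 0 1;-0.0035 0 0 0 1"
}}

```text
time_s: 13.85
position: [0.5185, 0.0447, 0.0872]
tool_rot: [[0.053, 0.999, -0.006], [0.999, -0.053, 0.003], [0.003, -0.006, -1.0]]
ft_force: [-7.1, 7.5, -2.5]
grip_width: 0.0219
```

```bash
python3 s.py; python3 look.py side11
```

```text
pos [0.5185 0.0447 0.0872] fix [-0.0247 -0.0048] yaw -3.04 shift [0.0048 0.0247 0.    ] turn 0.0001 t 13.85 F [-7.05  7.52 -2.46] w 0.0219
Ffix -7.44 7.13 tool z [-0.0062  0.0035 -1.    ]
77 76 [340.  263.3] top [ 0.541  -0.0271  0.1233] fix [ 0.0015 -0.0753]
```

View pics/side11.png

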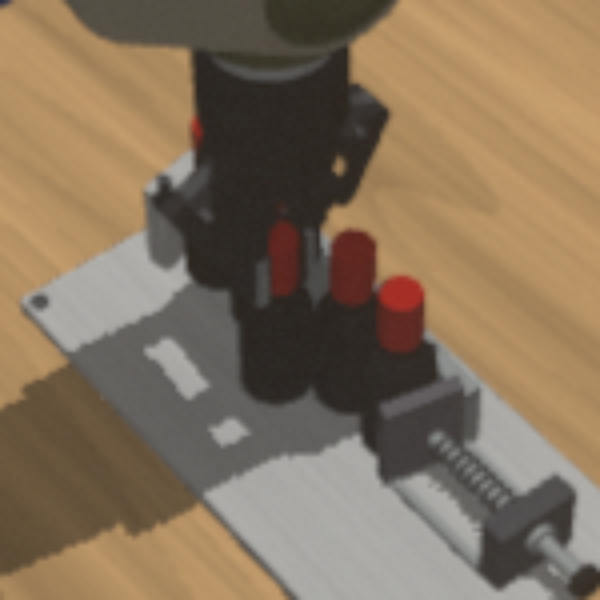

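>>> {"fn": "play_rows", "kwargs": {
  "targets": "-0.001 0 0 0 1;-0.002 0 0 0 1;-0.003 0.0003 0 0 1;-0.0035 0.0006 0 0 1;-0.0035 0.0006 0 0 1"
}}

```text
time_s: 14.4
position: [0.5185, 0.0416, 0.0872]
tool_rot: [[0.053, 0.999, -0.007], [0.999, -0.053, 0.004], [0.004, -0.008, -1.0]]
ft_force: [-8.2, 10.7, 0.1]
grip_width: 0.0216
```

```bash
python3 s.py; python3 look.py side12
```

```text
pos [0.5185 0.0416 0.0872] fix [-0.0246 -0.0079] yaw -3.04 shift [0.0079 0.0246 0.    ] turn 0.0002 t 14.4 F [-8.17 10.66  0.05] w 0.0216
Ffix -8.73 10.21 tool z [-0.0074  0.0043 -1.    ]
79 77 [340.8 264. ] top [ 0.5406 -0.0299  0.1238] fix [ 0.0013 -0.0781]
```

n3 is now about -38 mm. Time to move forward along n3's flank (forward plus a little left).

>>> {"fn": "play_rows", "kwargs": {
  "targets": "0.0006 0.001 0 0 1;0.0012 0.002 0 0 1;0.0018 0.003 0 0 1;0.0024 0.004 0 0 1;0.0024 0.004 0 0 1"
}}

```text
time_s: 14.95
position: [0.5216, 0.0439, 0.0872]
tool_rot: [[0.053, 0.999, -0.01], [0.999, -0.053, 0.004], [0.004, -0.01, -1.0]]
ft_force: [-13.3, 10.0, 3.2]
grip_width: 0.0219
```

```bash
python3 s.py; python3 look.py side13
```

```text
pos [0.5216 0.0439 0.0872] fix [-0.0216 -0.0055] yaw -3.03 shift [ 0.0055  0.0216 -0.    ] turn 0.0003 t 14.95 F [-13.27   9.97   3.24] w 0.0219
Ffix -13.78 9.25 tool z [-0.01    0.0041 -0.9999]
17 17 [289.6 221.2] top [0.5321 0.1188 0.139 ] fix [-0.0151  0.0699]
80 79 [340.7 264. ] top [ 0.5406 -0.0296  0.1235] fix [ 0.0013 -0.0778]
```

>>> {"fn": "play_rows", "kwargs": {
  "targets": "0.0006 0 -0.0003 0 1;0.0012 0.0004 -0.0003 0 1;0.0018 0.001 -0.0003 0 1;0.0022 0.0015 -0.0003 0 1;0.0022 0.0015 -0.0003 0 1"
}}

```text
time_s: 15.5
position: [0.5243, 0.0456, 0.0872]
tool_rot: [[0.053, 0.999, -0.008], [0.999, -0.053, 0.004], [0.003, -0.008, -1.0]]
ft_force: [-7.4, 8.9, -3.0]
grip_width: 0.0219
```

```bash
python3 s.py; python3 look.py side14
```

```text
pos [0.5243 0.0456 0.0872] fix [-0.019  -0.0036] yaw -3.04 shift [0.0036 0.019  0.0001] turn 0.0002 t 15.5 F [-7.39  8.92 -3.  ] w 0.0219
Ffix -7.85 8.51 tool z [-0.0075  0.0036 -1.    ]
19 19 [289.8 220.7] top [0.5365 0.1238 0.1339] fix [-0.011   0.0752]
81 80 [340.7 264.1] top [ 0.5409 -0.0297  0.1233] fix [ 0.0016 -0.0779]
```

View pics/side14.png

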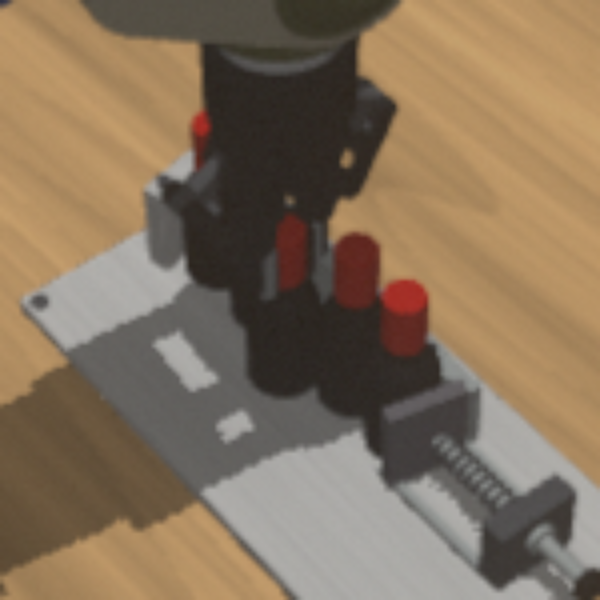

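The bottle is well into the gap at x=-19 mm with 11.6 N, and the row is upright. Continuing.

>>> {"fn": "play_rows", "kwargs": {
  "targets": "0.0005 0.0008 0 0 1;0.001 0.0016 0 0 1;0.0014 0.0024 0 0 1;0.0018 0.003 0 0 1;0.0018 0.003 0 0 1"
}}

```text
time_s: 16.05
position: [0.5277, 0.0473, 0.0873]
tool_rot: [[0.053, 0.999, -0.007], [0.999, -0.053, 0.004], [0.003, -0.007, -1.0]]
ft_force: [-7.8, 8.4, -3.3]
grip_width: 0.0218
```

```bash
python3 s.py
```

```text
pos [0.5277 0.0473 0.0873] fix [-0.0156 -0.0017] yaw -3.04 shift [0.0017 0.0156 0.0002] turn 0.0002 t 16.05 F [-7.79  8.37 -3.28] w 0.0218
Ffix -8.23 7.95 tool z [-0.0066  0.0037 -1.    ]
```

>>> {"fn": "play_rows", "kwargs": {
  "targets": "0.0003 0.0008 0 0 1;0.0006 0.0016 0 0 1;0.0008 0.0024 0 0 1;0.001 0.0032 0 0 1;0.001 0.0035 0 0 1"
}}

```text
time_s: 16.55
position: [0.5317, 0.0481, 0.0875]
tool_rot: [[0.053, 0.999, -0.005], [0.999, -0.053, 0.004], [0.003, -0.006, -1.0]]
ft_force: [-5.0, 8.9, -2.6]
grip_width: 0.0218
```

```bash
python3 s.py; python3 look.py side15
```

```text
pos [0.5317 0.0481 0.0875] fix [-0.0117 -0.0008] yaw -3.04 shift [0.0007 0.0117 0.0004] turn 0.0002 t 16.55 F [-5.05  8.94 -2.56] w 0.0218
Ffix -5.52 8.66 tool z [-0.0054  0.0036 -1.    ]
26 25 [290.8 219.8] top [0.5462 0.1329 0.1237] fix [-0.0017  0.0847]
75 74 [341.1 264.2] top [ 0.5408 -0.0306  0.1235] fix [ 0.0016 -0.0788]
```

>>> {"fn": "play_rows", "kwargs": {
  "targets": "0 0.001 0.0002 0 1;0 0.002 0.0002 0 1;0 0.003 0.0002 0 1;0 0.004 0.0002 0 1;0 0.004 0.0002 0 1"
}}

```text
time_s: 17.1
position: [0.5364, 0.0477, 0.0875]
tool_rot: [[0.053, 0.999, -0.004], [0.999, -0.053, 0.003], [0.003, -0.004, -1.0]]
ft_force: [-1.8, 7.8, -2.5]
grip_width: 0.0217
```

```bash
python3 s.py; python3 look.py side16
```

```text
pos [0.5364 0.0477 0.0875] fix [-0.007  -0.0009] yaw -3.05 shift [0.0009 0.007  0.0005] turn 0.0 t 17.1 F [-1.82  7.77 -2.51] w 0.0217
Ffix -2.23 7.66 tool z [-0.0036  0.0033 -1.    ]
33 31 [291.6 219.5] top [0.5478 0.1329 0.1236] fix [-0.0002  0.0848]
80 76 [341.6 264.8] top [ 0.5404 -0.032   0.1237] fix [ 0.0012 -0.0803]
```

View pics/side16.png

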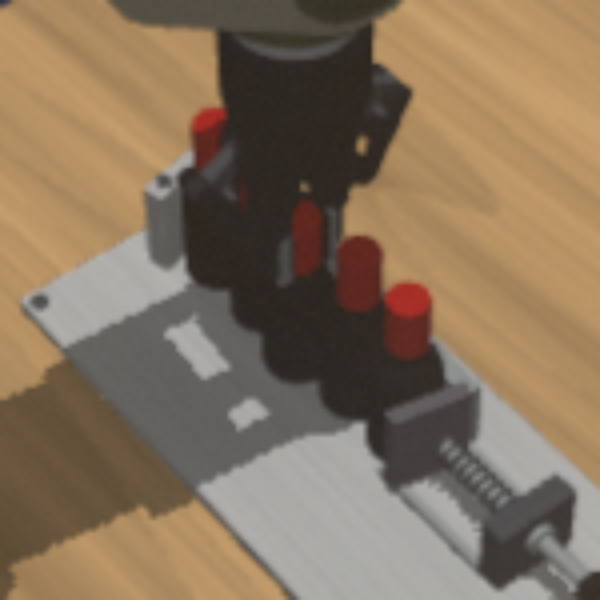

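n4 is at -80.3 mm, right at its final place. I'll ease y slightly to the left, keep advancing in small steps and watch for rail contact.

>>> {"fn": "play_rows", "kwargs": {
  "targets": "0.0002 0.001 0.0003 0 1;0.0004 0.002 0.0003 0 1;0.0006 0.003 0.0003 0 1;0.0006 0.004 0.0003 0 1;0.0006 0.004 0.0003 0 1"
}}

```text
time_s: 17.65
position: [0.5408, 0.048, 0.0873]
tool_rot: [[0.053, 0.999, -0.003], [0.999, -0.053, 0.003], [0.003, -0.003, -1.0]]
ft_force: [-2.7, 8.1, -3.5]
grip_width: 0.0217
```

```bash
python3 s.py; python3 look.py side17
```

```text
pos [0.5408 0.048  0.0873] fix [-0.0026 -0.0004] yaw -3.04 shift [0.0004 0.0026 0.0003] turn 0.0001 t 17.65 F [-2.67  8.12 -3.48] w 0.0217
Ffix -3.09 7.97 tool z [-0.0027  0.003  -1.    ]
31 29 [291.7 219.3] top [0.5485 0.1329 0.1239] fix [0.0005 0.0849]
82 82 [341.5 264.9] top [ 0.5403 -0.0323  0.1235] fix [ 0.0012 -0.0806]
```

>>> {"fn": "play_rows", "kwargs": {
  "targets": "0.0004 0.0006 0.0003 0 1;0.0008 0.0012 0.0003 0 1;0.001 0.0018 0.0003 0 1;0.001 0.0024 0.0003 0 1;0.001 0.0024 0.0003 0 1"
}}

```text
time_s: 18.2
position: [0.5437, 0.0484, 0.0872]
tool_rot: [[0.053, 0.999, -0.002], [0.999, -0.053, 0.002], [0.002, -0.002, -1.0]]
ft_force: [-0.6, 6.7, -2.4]
grip_width: 0.0218
```

```bash
python3 s.py; python3 look.py side18
```

```text
pos [0.5437 0.0484 0.0872] fix [0.0002 0.0003] yaw -3.04 shift [-0.0003 -0.0002  0.0002] turn 0.0001 t 18.2 F [-0.58  6.72 -2.36] w 0.0218
Ffix -0.94 6.68 tool z [-0.0016  0.0022 -1.    ]
30 29 [291.7 219.3] top [0.5484 0.1327 0.1241] fix [0.0004 0.0847]
82 77 [341.2 264.8] top [ 0.5402 -0.0316  0.1232] fix [ 0.001  -0.0798]
```

>>> {"fn": "play_rows", "kwargs": {
  "targets": "0.0003 0.0005 0.0002 0 1;0.0006 0.001 0.0002 0 1;0.001 0.0015 0.0002 0 1;0.001 0.002 0.0002 0 1;0.001 0.002 0.0002 0 1"
}}

```text
time_s: 18.75
position: [0.5452, 0.0491, 0.0871]
tool_rot: [[0.053, 0.999, -0.003], [0.999, -0.053, 0.002], [0.001, -0.003, -1.0]]
ft_force: [-3.6, 5.6, -1.8]
grip_width: 0.0218
```

```bash
python3 s.py; python3 look.py side19
```

```text
pos [0.5452 0.0491 0.0871] fix [0.0017 0.001 ] yaw -3.03 shift [-0.001  -0.0017  0.0001] turn 0.0003 t 18.75 F [-3.57  5.58 -1.77] w 0.0218
Ffix -3.86 5.38 tool z [-0.0028  0.0016 -1.    ]
29 29 [291.5 219.3] top [0.5479 0.1328 0.1241] fix [0.     0.0847]
78 74 [340.9 264.7] top [ 0.5397 -0.0314  0.1239] fix [ 0.0005 -0.0797]
```

Rail contact is beginning (Fx −3.9 N at x=+1.7 mm, matching the ~1.5 mm offset suggested by the plate edges). Pressing to about 10 N.

>>> {"fn": "play_rows", "kwargs": {
  "targets": "0.0003 0.0005 0.0002 0 1;0.0006 0.001 0.0002 0 1;0.0006 0.0015 0.0002 0 1;0.0006 0.0015 0.0002 0 1"
}}

```text
time_s: 19.2
position: [0.5455, 0.0493, 0.087]
tool_rot: [[0.053, 0.999, -0.006], [0.999, -0.053, 0.001], [0.001, -0.006, -1.0]]
ft_force: [-10.6, 2.6, 5.2]
grip_width: 0.0218
```

```bash
python3 s.py; python3 look.py side20
```

```text
pos [0.5455 0.0493 0.087 ] fix [0.002  0.0012] yaw -3.02 shift [-0.0012 -0.002   0.    ] turn 0.0005 t 19.2 F [-10.62   2.56   5.22] w 0.0218
Ffix -10.74 1.99 tool z [-5.8e-03  9.0e-04 -1.0e+00]
27 27 [291.5 219.2] top [0.5478 0.1327 0.1246] fix [-0.0002  0.0846]
79 75 [341.  264.7] top [ 0.5398 -0.0316  0.1236] fix [ 0.0006 -0.0799]
```

View pics/side20.png

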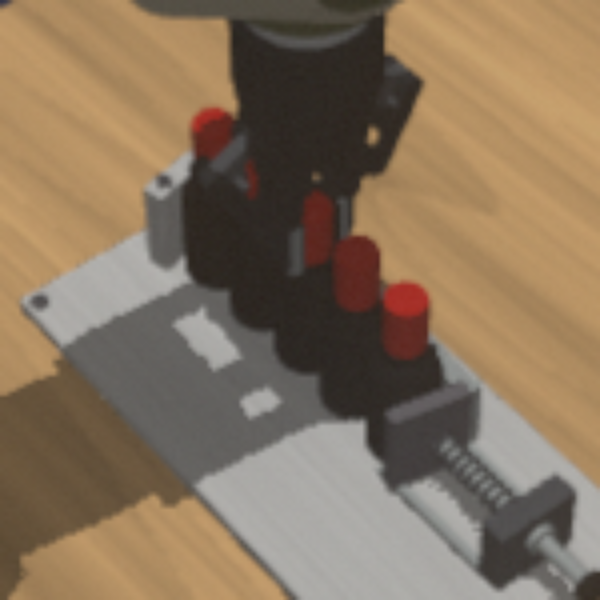

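It is pressed at about 10.7 N and the position is stalled at the rail. Holding briefly with a touch less plate load.

>>> {"fn": "play_rows", "kwargs": {
  "targets": "0.0003 0.0003 -0.0001 0 1;0.0003 0.0003 -0.0001 0 1;0.0003 0.0003 -0.0001 0 1;0.0003 0.0003 -0.0001 0 1"
}}

```text
time_s: 19.65
position: [0.5456, 0.0494, 0.0871]
tool_rot: [[0.053, 0.999, -0.006], [0.999, -0.053, 0.001], [0.0, -0.006, -1.0]]
ft_force: [-12.0, 2.6, 5.8]
grip_width: 0.0216
```

```bash
python3 s.py
```

```text
pos [0.5456 0.0494 0.0871] fix [0.0021 0.0014] yaw -3.02 shift [-0.0014 -0.0021  0.0001] turn 0.0005 t 19.65 F [-12.     2.62   5.85] w 0.0216
Ffix -12.13 1.98 tool z [-6.3e-03  6.0e-04 -1.0e+00]
```

>>> {"fn": "play_rows", "kwargs": {
  "targets": "0.0003 -0.0008 0 0 1;0.0005 -0.0016 0 0 1;0.0005 -0.002 0 0 1;0.0005 -0.002 0 0 1",
  "force": 60
}}

```text
time_s: 20.05
position: [0.5453, 0.0499, 0.087]
tool_rot: [[0.053, 0.999, -0.002], [0.999, -0.053, 0.0], [0.0, -0.002, -1.0]]
ft_force: [-4.9, 2.4, -1.2]
grip_width: 0.0219
```

```bash
python3 s.py
```

```text
pos [0.5453 0.0499 0.087 ] fix [0.0017 0.0018] yaw -3.03 shift [-0.0018 -0.0017  0.    ] turn 0.0003 t 20.05 F [-4.92  2.37 -1.17] w 0.0219
Ffix -5.04 2.1 tool z [-2.3e-03  5.0e-04 -1.0e+00]
```

>>> {"fn": "play_rows", "kwargs": {
  "targets": "0.0003 -0.0005 0.0001 0 1;0.0003 -0.0006 0.0001 0 1;0.0003 -0.0006 0.0001 0 1",
  "force": 20
}}

```text
time_s: 20.35
position: [0.5453, 0.05, 0.087]
tool_rot: [[0.053, 0.999, -0.001], [0.999, -0.053, 0.0], [-0.0, -0.001, -1.0]]
ft_force: [-4.6, 0.7, -1.3]
grip_width: 0.0219
```

>>> {"fn": "play_rows", "kwargs": {
  "targets": "0 0 0 0 0.68;0 0 0 0 0.62;0 0 0 0 0.56;0 0 0 0 0.5;0 0 0 0 0.45"
}}

```text
time_s: 20.85
position: [0.5459, 0.0499, 0.0873]
tool_rot: [[0.053, 0.999, 0.001], [0.999, -0.053, -0.0], [-0.0, 0.001, -1.0]]
ft_force: [0.0, -0.0, 0.2]
grip_width: 0.047
```

```bash
python3 s.py;python3 look.py side21
```

```text
pos [0.5459 0.0499 0.0873] fix [0.0023 0.0019] yaw -3.04 shift [-0.0019 -0.0023  0.0003] turn 0.0002 t 20.85 F [ 0.01 -0.05  0.22] w 0.047
Ffix 0.01 -0.04 tool z [ 8.e-04 -1.e-04 -1.e+00]
24 24 [291.1 218.8] top [0.5484 0.1348 0.1237] fix [0.0004 0.0868]
77 73 [340.8 264.4] top [ 0.5402 -0.0305  0.1235] fix [ 0.001  -0.0787]
```

View pics/side21.png

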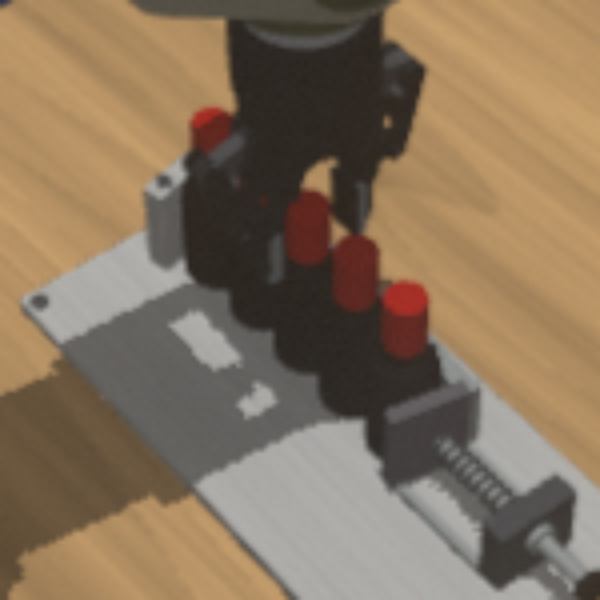

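Released with zero forces; the bottle stands between n2 and n3. Withdrawing straight up.

>>> {"fn": "play_rows", "kwargs": {
  "targets": "0 0 -0.01 0 0.45;0 0 -0.03 0 0.45;0 0 -0.06 0 0.45;0 0 -0.1 0 0.45;0 0 -0.14 0 0.45"
}}

```text
time_s: 21.4
position: [0.5452, 0.05, 0.2293]
tool_rot: [[0.053, 0.999, 0.0], [0.999, -0.053, -0.0], [-0.0, 0.0, -1.0]]
ft_force: [0.8, 0.1, -0.2]
grip_width: 0.0469
```

>>> {"fn": "play_rows", "kwargs": {
  "targets": "0 -0.05 -0.01 0 0.45;0 -0.1 -0.01 0 0.45;0 -0.14 -0.01 0 0.45;0.05 -0.15 -0.01 0 0.45;0.1 -0.15 -0.01 0 0.45"
}}

```text
time_s: 21.9
position: [0.3998, 0.157, 0.2387]
tool_rot: [[0.057, 0.998, 0.002], [0.998, -0.057, 0.0], [0.0, 0.002, -1.0]]
ft_force: [1.9, -0.3, -0.5]
grip_width: 0.0472
```

>>> {"fn": "play_rows", "kwargs": {
  "targets": "0.05 0 0 0 0.45;0.1 0 0 0 0.45;0.15 0 0 0 0.45;0.19 0 0 0 0.45;0.2 0 0 0 0.45"
}}

```text
time_s: 22.4
position: [0.4111, 0.3598, 0.2374]
tool_rot: [[0.049, 0.999, 0.0], [0.999, -0.049, 0.001], [0.001, 0.0, -1.0]]
ft_force: [-0.7, -1.1, 0.0]
grip_width: 0.047
```

```bash
cat > final.py <<'E'
from h import *
from rig import status,eyes
d={}
for n in("side","top"):
    im=eyes.get_image(n); d[n]=im; C=cloud(im); l,B=blobs(im)
    for i,s,c in B:
        P=C[l==i]; P=P[im["range_z"][l==i]>0]
        if len(P)==0 or P[:,0].max()>1.1: continue
        t=P[P[:,2]>.118]
        if len(t)>5: print(n,c.round(1),"top",t.mean(0).round(4),"fix",fix(t.mean(0)).round(4))
    x,y,w,h={"side":(240,180,170,170),"top":(265,200,160,100)}[n]; f=3.5 if n=="side" else 5
    cv2.imwrite(f"pics/{n}_fin.png",cv2.resize(im["pixels"][y:y+h,x:x+w,::-1],None,fx=f,fy=f))
    cv2.imwrite(f"pics/{n}_finall.png",im["pixels"][:,:,::-1])
pickle.dump(d,open("d1.pkl","wb"))
print(status.observe()["time_s"],status.observe()["position"])
E
python3 final.py
```

```text
side [292.7 220.5] top [0.5474 0.1286 0.124 ] fix [-0.0003  0.0805]
side [304.4 230.7] top [0.5468 0.0891 0.1237] fix [0.0012 0.041 ]
side [316.4 241.4] top [0.5451 0.049  0.1239] fix [0.0017 0.0009]
side [328.5 252.5] top [0.5433 0.0097 0.1234] fix [ 0.0019 -0.0384]
side [341.1 264.5] top [ 0.5403 -0.0311  0.1238] fix [ 0.0011 -0.0793]
top [295.9 232.8] top [0.5475 0.1279 0.1243] fix [-0.0001  0.0798]
top [312.3 233.6] top [0.5462 0.0882 0.1256] fix [0.0006 0.0401]
top [328.7 234.2] top [0.545  0.0482 0.1243] fix [0.0016 0.0001]
top [345.4 235.3] top [0.5424 0.0083 0.1248] fix [ 0.0011 -0.0399]
top [361.6 236.6] top [ 0.54   -0.0315  0.1247] fix [ 0.0008 -0.0797]
22.5 [0.4113206  0.35744202 0.23728164]
```

View pics/side_fin.png

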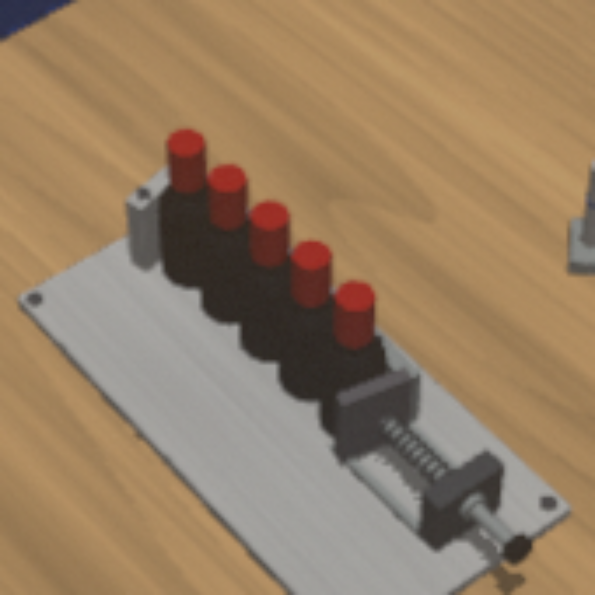

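View pics/top_fin.png

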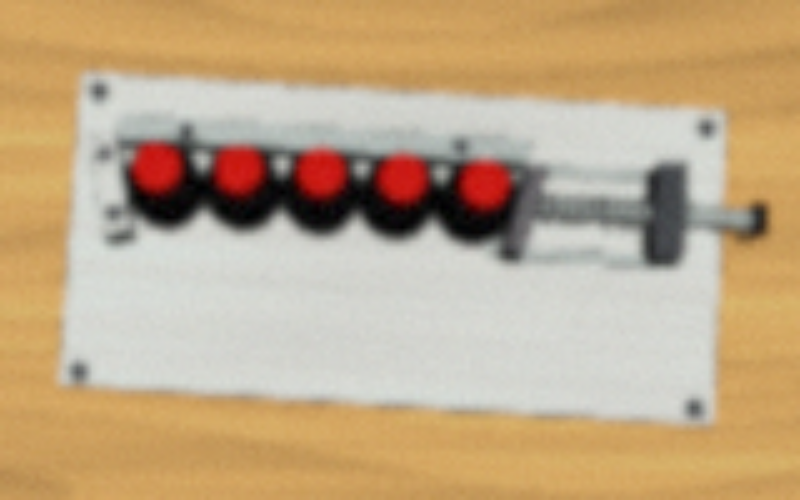

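All five bottles are at about 40 mm pitch (80.1, 40.5, 0.5, -39.1, -79.5 mm), with caps level at 0.124 m. One quick check that nothing else moved and that the bottle stands upright and still.

```bash
python3 - <<'E'
from h import *
from rig import eyes
a=pickle.load(open("d0.pkl","rb"));b=pickle.load(open("d1.pkl","rb"))
for n,R in {"top":{"tape":(385,135,430,180),"gauge":(345,145,372,175),"tray":(135,170,205,258),"driver":(440,275,480,365)},"side":{"tape":(430,255,485,300),"gauge":(398,220,420,262),"tray":(176,130,280,206)}}.items():
    for k,(x0,y0,x1,y1) in R.items():
        p=a[n]["pixels"][y0:y1,x0:x1].astype(int);q=b[n]["pixels"][y0:y1,x0:x1].astype(int)
        print(n,k,"mean diff",abs(p-q).mean().round(2))
# tilt: necks, neck-mid (red centroid on side face) vs cap top; repeat for stillness
im=eyes.get_image("side");C=cloud(im);l,B=blobs(im,15)
for i,s,c in B:
    if 240<c[0]<390 and c[1]<330:
        t=C[l==i];t=t[t[:,2]>.118]; print("still",c.round(1),fix(t.mean(0)).round(4))
# body front point of loaded bottle: foot front edge column darkness in the top view
E
```

```text
top tape mean diff 6.11
top gauge mean diff 6.42
top tray mean diff 8.35
top driver mean diff 6.16
side tape mean diff 5.39
side gauge mean diff 5.79
side tray mean diff 5.79
still [387.  157.7] [nan nan]
still [292.6 220.5] [-0.     0.081]
still [304.4 230.7] [-0.0068  0.0303]
still [316.5 241.4] [-0.0059 -0.0094]
still [328.5 252.6] [ 0.0016 -0.0387]
still [341.  264.5] [ 0.0012 -0.0789]<stdin>:12: RuntimeWarning: Mean of empty slice.
  ret = um.true_divide(
```

Differences are plain image noise, the same for all objects. The cap centroids in the image are unchanged to 0.1 px, so the two odd 3D values are depth outliers. Handing in.

```bash
python3 -c "
from rig import env,status
s=status.observe(); print(s['time_s'],s['ft_force'])
print(env.close_job())"
```

```text
22.55 [ 0.11030115  0.06509896 -0.48217269]
the job is handed in; nothing more can be done
None
```

The black bottle is loaded in the middle of the row, pressed home against the rail and released. I handed the job in at 22.6 s, and no verdict was reported.

**How it went in:** I gripped the neck at 110 N and stood the bottle on the plate in front of the row. Pushing straight in jammed by friction on n3, at about 14 N. I backed off, pushed n3 sideways against the clamp, then slid the bottle in along n3's side. For much of that slide it was upright but just clear of the plate, to keep friction down.

**Forces:** The largest push measured at the wrist was about 16.6 N, while sliding past n3. The press on the rail read 10.7 to 12 N for about 0.5 s. Both are wrist readings; the contact forces themselves are not measured.

**Last checks:**
- **Pitch:** The five bottles stand at about 40 mm pitch, at y = +80, +40.5, +0.5, −39 and −79.5 mm in the fixture frame.
- **Upright and still:** All caps are level at about 0.124 m, and their image positions were unchanged to 0.1 px between the last two pictures. I judged uprightness from the caps and pictures and did not measure tilt directly.
- **Other things:** The tape, gauge, tray and driver show only image noise compared with the start.

**Disagreements:**
- **Seated line:** Rail contact came 1.5 to 2 mm further back than the seated line I took from the bottles' starting positions. The plate edges had suggested an offset of 0.5 to 2.5 mm in the same direction. I took the rail contact as correct, so n1 may stand about 1.5 mm in front of the line, within the 6 mm allowed.
- **Depth outliers:** Two 3D points in the last stillness check were off by about 10 mm. I put them down to depth outliers because their image positions had not moved.

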